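# Clamp a pole blank in its jig, crisscross

## Task

Push the pole along its channel until its end is right up against the steel end stop, with the clamp levers still loose. Then tighten the four orange-handled levers clockwise, crisscross and in two passes: first swing each only to its yellow half-way mark, one diagonal pair and then the other, and when all four are there take them round to their stops, again one diagonal pair and then the other. Leave the pole against the stop and do not disturb the other things on the bench.

Things in the scene. Friction and masses are not known exactly. Their poses are not given: they have to be found in the camera images.
- jig: Jig fixed to the bench: plywood base 224 x 180 x 18 mm, dark cheeks with a channel 38 mm wide between them, green cap plate over it that never moves. Origin: centre of the underside, on the bench. x runs along the channel to the end stop and points to the robot's left (world +y, within 0.3 rad); y to the left of x, z up.
- cap (a point): Centre of the top of the green cap plate, 150 mm (jig x) by 176 mm (jig y), 70 mm above the bench, above the jig's origin. At its corners stand levers a, b, c, d in order round it, so a-c and b-d are the diagonal pairs. Beside each pivot a fan-shaped yellow mark shows half-way and a thin steel pin shows where the arm stops.
- end_stop (a point): Point on the inner face of the steel end stop, where the pole's end must come: x = +115 mm in the jig's frame, 35 mm above the bench. The plate is 90 mm wide and 68 mm high.
- pole: Loose round wooden pole, 34 mm diameter, 280 mm long, about 0.2 kg, lying in the channel, its axis 35 mm above the bench. Origin at mid-length on its axis; x along it, towards the end stop. It slides with a few newtons. Its far end starts 15 to 45 mm short of the stop; its near end sticks out of the jig, free of anything below, to be pushed lengthways.
- pole_tip (a point): Centre of the pole's far end face, the one that must meet the end stop.
- pole_butt (a point): Centre of the pole's near end face, the one to push on; 35 mm above the bench.
- lever_a (a joint): Clamp lever a: arm with an upright orange handle, pivot at x = -55, y = +42 mm in the jig's frame; diagonal to c. In rad, growing clockwise seen from above: 0 loose (starts 0 to 0.2), 0.8 at the yellow mark (arm straight along the jig's +y), 1.6 tight, at its stop. At 0 it leans 0.8 rad from +y towards the jig's -x. Stays where left; about 4 N on the handle turns it.
- handle_a (a point): Centre of the top of lever a's orange handle: upright cylinder 16 mm diameter, its axis 55 mm from the pivot axis; top 125 mm above the bench, free down to the arm, whose top is 92 mm above the bench (the pivot's hub, 22 mm diameter, reaches 102 mm).
- lever_b (a joint): Clamp lever b: arm with an upright orange handle, pivot at x = +55, y = +42 mm in the jig's frame; diagonal to d. In rad, growing clockwise seen from above: 0 loose (starts 0 to 0.2), 0.8 at the yellow mark (arm straight along the jig's +y), 1.6 tight, at its stop. At 0 it leans 0.8 rad from +y towards the jig's -x. Stays where left; about 4 N on the handle turns it.
- handle_b (a point): Centre of the top of lever b's orange handle: upright cylinder 16 mm diameter, its axis 55 mm from the pivot axis; top 125 mm above the bench, free down to the arm, whose top is 92 mm above the bench (the pivot's hub, 22 mm diameter, reaches 102 mm).
- lever_c (a joint): Clamp lever c: arm with an upright orange handle, pivot at x = +55, y = -42 mm in the jig's frame; diagonal to a. In rad, growing clockwise seen from above: 0 loose (starts 0 to 0.2), 0.8 at the yellow mark (arm straight along the jig's -y), 1.6 tight, at its stop. At 0 it leans 0.8 rad from -y towards the jig's +x. Stays where left; about 4 N on the handle turns it.
- handle_c (a point): Centre of the top of lever c's orange handle: upright cylinder 16 mm diameter, its axis 55 mm from the pivot axis; top 125 mm above the bench, free down to the arm, whose top is 92 mm above the bench (the pivot's hub, 22 mm diameter, reaches 102 mm).
- lever_d (a joint): Clamp lever d: arm with an upright orange handle, pivot at x = -55, y = -42 mm in the jig's frame; diagonal to b. In rad, growing clockwise seen from above: 0 loose (starts 0 to 0.2), 0.8 at the yellow mark (arm straight along the jig's -y), 1.6 tight, at its stop. At 0 it leans 0.8 rad from -y towards the jig's +x. Stays where left; about 4 N on the handle turns it.
- handle_d (a point): Centre of the top of lever d's orange handle: upright cylinder 16 mm diameter, its axis 55 mm from the pivot axis; top 125 mm above the bench, free down to the arm, whose top is 92 mm above the bench (the pivot's hub, 22 mm diameter, reaches 102 mm).
- mallet: Bystander: wooden hammer 260 mm long lying on the bench; origin on its underside, its x axis along it.
- glue: Bystander: white glue bottle, 52 mm diameter, 130 mm tall, orange cap, standing; origin at the centre of its underside.
- screwdriver: Bystander: screwdriver 200 mm long with orange handle, lying on the bench; origin on its underside, x along it.
- offcut: Bystander: wooden offcut 70 x 45 x 30 mm on the bench; origin at the centre of its underside.

How it is judged:
By the outcome, as a careful person would: the job done as asked, in the order asked, and still so for the second after the job is handed in, with the robot touching nothing.
It also fails if it takes over 72 s, if anything falls off the work surface, if the arm or the gripper's body presses on something with over 40 N, if the wrist force passes 120 N, or if a joint passes its speed limit or range.

## Robot

A 7-joint arm with a two-finger parallel gripper is mounted at the origin on the work surface. World frame = base frame: x ahead of the robot, y to its left, z up, the work surface at z = 0. Lengths are in m, angles in rad, forces in N, time in s.
With the tool pointing down it reaches from about 0.425 to 0.925 m from the base axis. Payload 6.8 kg.
Tool frame: the origin (TCP) lies at the very end of the fingers, on their centre line; the grasp point (between the pads) lies 19 mm behind it; z points along the fingers, y is the line along which they close (so a half turn about z gives the same grasp; the last joint's range is limited). The gripper opens to 85 mm and grips with 20 to 120 N. Pads are 22 mm wide; open, the fingers measure 114 mm over their backs; the gripper's body (76 mm by 85 mm) begins 54 mm behind the grasp point. The pads swing forward as they close: fully open they stand 13 mm farther back than shut.
Start: joints at [1.102, 0.477, 0.022, 1.555, -0.011, 1.109, -0.083], TCP at [0.238, -0.632, 0.231] pointing down, gripper open.
Joint ranges: [-2.96, 2.96], [-0.34, 2.1], [-1.41, 1.46], [0.24, 2.44], [-1.37, 4.51], [0.17, 1.92], [-2.96, 2.96]. Speed limits (rad/s): [2.39, 2.39, 3.14, 3.14, 3.14, 3.14, 3.14].

## Interface

Orientations are given as a unit quaternion [w, x, y, z].
In Python, from station import get_obs, read_camera, hand_in gives the robot as it stands.
- The arm moves only by the tool arm_command, never from a script. Its argument "commands" is one flat list of numbers, 7 for each row, row after row: the shift along the tool's x, y, z in m, then the turn, a rotation vector about the tool's x, y, z in degrees, then the opening, from 0 (shut) to 1 (fully open). In form: [tx, ty, tz, rx, ry, rz, fingers, tx, ty, tz, rx, ry, rz, fingers, ...]. A call has 1 to 8 rows; each row is the pose to reach, as a shift and turn from the pose commanded when the call began, along the tool's axes at that moment; what a row does not reach only later rows make up. A row lasts 1/10 s, in which the tool goes at most 50 mm and 8.59 degrees, less where a joint would pass 70% of its speed; a pose out of reach is approached as far as the arm can. A call with a gripper value outside its range is refused whole. The fingers move at their own pace and stop on an object; "force" is the grip in N (left out, the last holds). Time passes only in rows, so rows that repeat a pose let the fingers close. It gives the time, the measured TCP pose, the force, the opening and the grip force at its end, in the units of the state.
- get_obs(): the state, without advancing time (a new reading comes with each control period).
- read_camera(name): name is "scene" or "top" or "wrist"; returns a dict with "img" (400x640x3 uint8, red, green, blue), "camera_matrix" (3x3 intrinsics, pixels), "pose" (4x4, takes a point from camera to world coordinates). Camera axes: x right, y down, z forward; pixel columns grow to the right and rows downward; lengths in m; the calibration is good to about 2 mm. A picture is of the moment at which its call begins. There is no depth.
- hand_in(): hands the job in; it is judged then, once.
The state is a dict: "t": time; "q": joint angles; "joint_vel": joint speeds; "joint_torque": joint torques, N m; "eef_pos": TCP position; "tool_rot": TCP orientation; "contact_force": force on the tool from outside, world axes, zero at the start; "torque": the same for the moment, N m; "gripper_width": opening from 0.0 (shut) to 1.0 (fully open); "grasp_force": force on a finger pad.
Only numpy, scipy, OpenCV 4.12 (cv2) and the standard library are available. Lean on these libraries where they do the work, as an engineer would, in place of code of your own. Each camera call takes 0.05 s, during which the arm holds its last target. There are 200 camera calls.

## Working session

There is one attempt and no reset: what is moved stays moved. The work goes in short steps, Python scripts to look and compute and a tool call to move; the robot and the scene stay as the last step left them, time stands still between calls to the robot, and variables do not carry over. Pictures are saved under pics/ and viewed, at most 10 in all, crops included, and the job is handed in when it is done.

Besides the shell and the picture viewer there is one more tool, called as name(argument=value, ...) on one line, values as JSON. arm_command: Moves the arm, as the interface text tells. Its arguments: {"type":"object","properties":{"commands":{"type":"array","items":{"type":"number"}},"force":{"type":"number"}},"required":["commands"]}

```bash
mkdir -p pics; python3 - <<'E'
from station import *
import cv2,numpy as np
o=get_obs();print(o)
for n in("scene","top"):
    r=read_camera(n);cv2.imwrite(f"pics/{n}0.png",r["img"][:,:,::-1]);print(n,r["camera_matrix"].tolist(),r["pose"].round(4).tolist())
    np.savez(f"{n}0.npz",**r)
E
```

```text
{'t': 0.0, 'q': array([ 1.10189486,  0.47781648,  0.02238071,  1.55649442, -0.01151111,
        1.1093063 , -0.08310718]), 'joint_vel': array([-1.11576059e-03, -8.44434769e-05,  1.44575205e-03, -5.01195594e-04,
       -1.87263967e-03,  7.38866802e-04, -9.34933095e-04]), 'joint_torque': array([ 8.20385485e-04, -5.96439207e+01,  1.60770804e+00, -2.81196213e+01,
        1.23272126e-02,  9.26942274e-03,  3.08589608e-05]), 'eef_pos': array([ 0.23803598, -0.6309754 ,  0.23029739]), 'tool_rot': array([-9.16011607e-04,  9.83773884e-01,  1.79410274e-01, -2.43871523e-04]), 'contact_force': array([-0.36696054, -0.01769603,  0.08321303]), 'torque': array([0.01537379, 0.00048111, 0.03270102]), 'grasp_force': 0.0, 'gripper_width': 1.0012771219468704}
scene [[409.32882575097045, 0.0, 317.45817768163823], [0.0, 409.32882575097045, 207.94826183319068], [0.0, 0.0, 1.0]] [[-0.3018, 0.6572, -0.6907, 1.3106], [0.9533, 0.2007, -0.2256, 0.3199], [-0.0097, -0.7265, -0.6871, 0.9493], [0.0, 0.0, 0.0, 1.0]]
top [[473.9806831474875, 0.0, 319.89085737671564], [0.0, 473.9806831474875, 203.76150923940236], [0.0, 0.0, 1.0]] [[0.0039, -0.9984, 0.0573, 0.4204], [-1.0, -0.0041, -0.0034, 0.0325], [0.0036, -0.0573, -0.9984, 1.2445], [0.0, 0.0, 0.0, 1.0]]
```

View pics/top0.png

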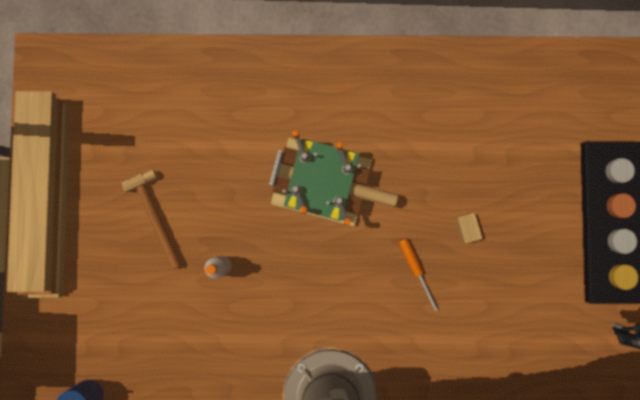

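View pics/scene0.png

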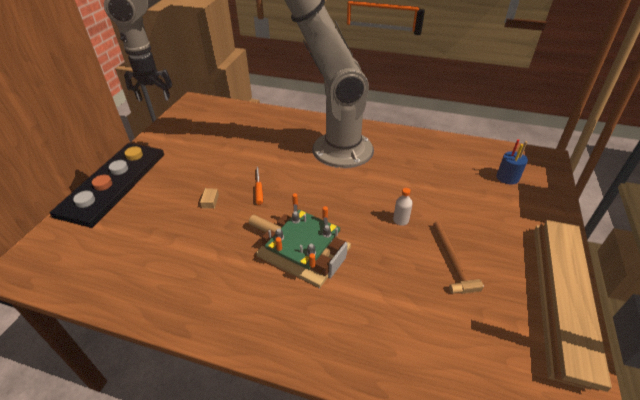

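The top view shows the jig near (322,178), the end stop at left (277,168), the pole butt at right (398,201), and handles at about a (348,222), b (304,209), c (295,134), d (339,146). The scene view shows the same layout, with nothing occluding the jig.

```bash
cat > h.py <<'E'
import numpy as np,cv2
from station import *
def ray(r,uv):
    d=np.linalg.inv(r["camera_matrix"])@[uv[0],uv[1],1.]; return r["pose"][:3,3],r["pose"][:3,:3]@d
def onz(r,uv,z):
    c,d=ray(r,uv); return c+d*(z-c[2])/d[2]
def proj(r,p):
    q=r["camera_matrix"]@(r["pose"][:3,:3].T@(np.asarray(p)-r["pose"][:3,3])); return q[:2]/q[2]
def tri(rs,uvs):
    A=0;b=0;L=[]
    for r,uv in zip(rs,uvs):
        c,d=ray(r,uv);d=d/np.linalg.norm(d);M=np.eye(3)-np.outer(d,d);A=A+M;b=b+M@c;L.append((c,d))
    p=np.linalg.solve(A,b);return p,max(np.linalg.norm(np.cross(p-c,d)) for c,d in L)
def mask(r,lo,hi,roi=None):
    m=cv2.inRange(cv2.cvtColor(r["img"],cv2.COLOR_RGB2HSV),lo,hi)
    if roi: k=np.zeros_like(m);x0,y0,x1,y1=roi;k[y0:y1,x0:x1]=255;m&=k
    return m
def blobs(m,a=5):
    n,_,s,c=cv2.connectedComponentsWithStats(m);return [(s[i,4],c[i].round(1),s[i,:4]) for i in range(1,n) if s[i,4]>=a]
E
python3 - <<'E'
from h import *
T=dict(np.load("top0.npz"));S=dict(np.load("scene0.npz"))
for n,r,roi in(("top",T,(260,120,410,235)),("scene",S,(240,185,360,290))):
    print(n)
    for b in blobs(mask(r,(4,190,130),(14,255,255),roi)):print("or",b)
    g=mask(r,(50,60,30),(90,255,255),roi)
    b=max(blobs(g),key=lambda b:b[0]);print("green",b)
    c=np.vstack([k for k in cv2.findContours(g,0,2)[0] if len(k)>8]);rr=cv2.minAreaRect(c);print(rr)
    hull=cv2.convexHull(c);M=cv2.moments(hull);uv=(M['m10']/M['m00'],M['m01']/M['m00']);print("hull",uv,onz(r,uv,.07))
    if n=="top":
        P=np.array([onz(r,u,.07) for u in cv2.boxPoints(rr)]);print(P.round(4),[np.linalg.norm(P[i]-P[i-1]).round(4) for i in range(4)])
crop=T["img"][115:240,255:415];cv2.imwrite("pics/tc.png",cv2.resize(crop,None,fx=5,fy=4.8,interpolation=cv2.INTER_CUBIC)[:,:,::-1])
E
```

```text
top
or (np.int32(47), array([295. , 132.7]), array([292, 129,   8,   9], dtype=int32))
or (np.int32(44), array([339.2, 144.5]), array([336, 141,   8,   8], dtype=int32))
or (np.int32(30), array([303.5, 209.6]), array([301, 207,   6,   7], dtype=int32))
or (np.int32(32), array([346.9, 221.6]), array([344, 219,   7,   7], dtype=int32))
green (np.int32(2473), array([322.1, 178.1]), array([290, 144,  63,  72], dtype=int32))
((321.41619873046875, 178.7052001953125), (58.685752868652344, 66.91399383544922), 17.818889617919922)
hull (321.70104376137124, 178.41070573589963) [0.5510631  0.02423533 0.07      ]
[[ 0.4929  0.1195  0.07  ]
 [ 0.6528  0.0696  0.07  ]
 [ 0.6081 -0.0702  0.07  ]
 [ 0.4489 -0.0193  0.07  ]] [np.float64(0.1456), np.float64(0.1675), np.float64(0.1467), np.float64(0.1672)]
scene
or (np.int32(129), array([258.9, 194.3]), array([256, 185,   8,  20], dtype=int32))
or (np.int32(42), array([295.4, 197.8]), array([293, 193,   5,  12], dtype=int32))
or (np.int32(41), array([325.5, 210.7]), array([323, 206,   5,  12], dtype=int32))
or (np.int32(51), array([278.8, 243. ]), array([276, 237,   6,  13], dtype=int32))
or (np.int32(50), array([312.5, 259.4]), array([309, 254,   7,  13], dtype=int32))
green (np.int32(1386), array([302.8, 238. ]), array([279, 214,  56,  49], dtype=int32))
((300.7764587402344, 238.49411010742188), (52.767189025878906, 50.00611877441406), 32.47119140625)
hull (301.6369076500081, 238.6675562024907) [0.5636007  0.02635974 0.07      ]
```

View pics/tc.png

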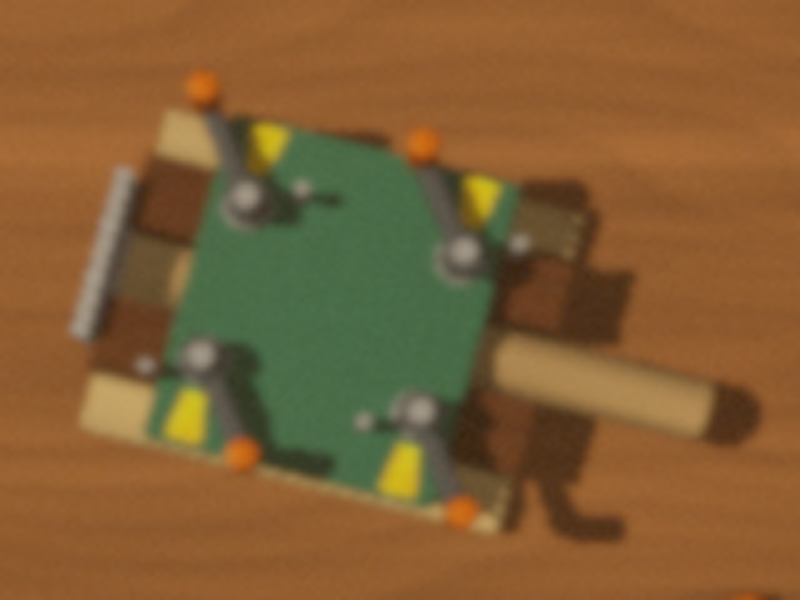

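The crop shows the hubs at a (421,411), b (202,356), c (248,197) and d (463,253), the handles, and the pole tip about 30 mm short of the stop. The butt's top edge centre is near (715,408).

```bash
python3 - <<'E'
from h import *
T=dict(np.load("top0.npz"));S=dict(np.load("scene0.npz"))
f=lambda u,v:(255+(u+.5)/5-.5,115+(v+.5)/4.8-.5)
hub=np.array([onz(T,f(*p),.102) for p in((421,411),(202,356),(248,197),(463,253))])[:,:2]
ht=[(346.9,221.6),(303.5,209.6),(295,132.7),(339.2,144.5)];hs=[(295.4,197.8),(325.5,210.7),(312.5,259.4),(278.8,243)]
H=[]
for n,a,b in zip("abcd",ht,hs):
    p,e=tri((T,S),(a,b));H.append(p);print(n,p.round(4),"res",round(e,4))
J=np.array([(-55,42),(55,42),(55,-42),(-55,-42)])/1000.
c=hub.mean(0);Q=hub-c;yaw=np.arctan2((J[:,0]*Q[:,1]-J[:,1]*Q[:,0]).sum(),(J*Q).sum())
R=np.array([[np.cos(yaw),-np.sin(yaw)],[np.sin(yaw),np.cos(yaw)]])
print("centre",c,"yaw",yaw,"fit err",(Q-J@R.T).round(4).tolist())
for n,p,j in zip("abcd",H,J):
    d=R.T@(p[:2]-c)-j;s=1 if n in"ab" else -1
    print(n,"r",np.linalg.norm(d).round(4),"ang",round(np.arctan2(d[0]*s,d[1]*s)+.8,3))
b=onz(T,f(715,408),.045)[:2];print("butt",b,"jig",R.T@(b-c)); t=onz(T,f(178,275),.05)[:2];print("tip jig",R.T@(t-c)); s=onz(T,f(110,253),.068)[:2];print("stop jig",R.T@(s-c))
E
```

```text
a [ 0.4428 -0.0354  0.1091] res 0.0009
b [0.471  0.0691 0.1093] res 0.0013
c [0.6576 0.0902 0.1082] res 0.0006
d [ 0.6292 -0.0167  0.1075] res 0.0009
centre [0.54861437 0.02544191] yaw 1.314205932447836 fit err [[0.0007, 0.0001], [0.0001, -0.0004], [-0.0003, -0.0008], [-0.0005, 0.0011]]
a r 0.0544 ang 0.201
b r 0.0548 ang 0.167
c r 0.0587 ang 0.156
d r 0.0582 ang 0.161
butt [ 0.50064379 -0.16875398] jig [-0.20001227 -0.00288376]
tip jig [ 0.08126119 -0.00029658]
stop jig [ 0.11544832 -0.00074464]
```

arm_command(commands=[0.388,-0.312,0,0,0,35.4,0,0.388,-0.312,0,0,0,35.4,0,0.388,-0.312,0,0,0,35.4,0,0.388,-0.312,0,0,0,35.4,0,0.388,-0.312,0,0,0,35.4,0,0.388,-0.312,0,0,0,35.4,0,0.388,-0.312,0,0,0,35.4,0,0.388,-0.312,0,0,0,35.4,0])

```text
t: 0.9
eef_pos: [0.4404, -0.2876, 0.2312]
tool_rot: [0.0, 0.992, -0.128, -0.0]
contact_force: [0.2, -1.5, -0.7]
gripper_width: 0.003
grasp_force: 0.0
```

arm_command(commands=[0.027,-0.095,0,0,0,0,0,0.027,-0.095,0,0,0,0,0,0.027,-0.095,0.05,0,0,0,0,0.027,-0.095,0.1,0,0,0,0,0.027,-0.095,0.13,0,0,0,0,0.027,-0.095,0.13,0,0,0,0])

```text
t: 1.5
eef_pos: [0.4867, -0.2033, 0.0972]
tool_rot: [-0.001, 0.992, -0.128, -0.005]
contact_force: [-0.1, -0.4, -0.1]
gripper_width: 0.001
grasp_force: 0.0
```

```bash
cat > j.py <<'E'
from h import *
C=np.array([.5505,.025]);Y=1.3142
X=np.array([np.cos(Y),np.sin(Y)]);N=np.array([-X[1],X[0]])
def st():
    o=get_obs();d=o["eef_pos"][:2]-C;F=o["contact_force"]
    q=o["tool_rot"];print("t",round(o["t"],2),"jig mm",(1e3*d@X).round(1),(1e3*d@N).round(1),"z",(1e3*o["eef_pos"][2]).round(1),"F jig",(F[:2]@X).round(1),(F[:2]@N).round(1),F[2].round(1),"yaw",np.degrees(2*np.arctan2(q[2],q[1])).round(2),"w",o["gripper_width"].round(3))
E
python3 - <<'E'
from j import *
st();r=read_camera("wrist");np.savez("w1.npz",**r);cv2.imwrite("pics/w1.png",r["img"][:,:,::-1]);r=read_camera("top");np.savez("top1.npz",**r)
E
```

```text
Traceback (most recent call last):
  File "j.py", line 6, in st
    q=o["tool_rot"];print("t",round(o["t"],2),"jig mm",(1e3*d@X).round(1),(1e3*d@N).round(1),"z",(1e3*o["eef_pos"][2]).round(1),"F jig",(F[:2]@X).round(1),(F[:2]@N).round(1),F[2].round(1),"yaw",np.degrees(2*np.arctan2(q[2],q[1])).round(2),"w",o["gripper_width"].round(3))
                                                                                                                                                                                                                                                   ^^^^^^^^^^^^^^^^^^^^^^^^
AttributeError: 'float' object has no attribute 'round'
```

```bash
sed -i 's/o\["gripper_width"\].round(3)/round(float(o["gripper_width"]),3)/' j.py
python3 - <<'E'
from j import *
st();r=read_camera("wrist");np.savez("w1.npz",**r);cv2.imwrite("pics/w1.png",r["img"][:,:,::-1]);st()
E
```

```text
t 1.5 jig mm -237.0 3.7 z 97.2 F jig -0.4 -0.0 -0.1 yaw -14.7 w 0.001
t 1.55 jig mm -237.3 1.7 z 99.8 F jig -0.3 -0.7 0.1 yaw -14.72 w -0.002
```

View pics/w1.png

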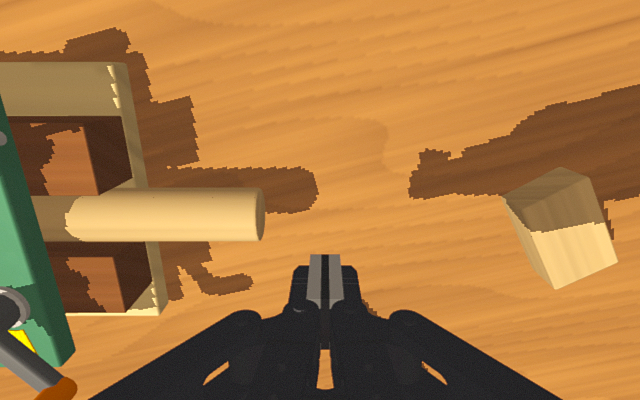

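The wrist view shows the pole's butt face at about (263,214), the pole running left into the jig, and the shut fingers' tip at (325,258), well clear of it.

```bash
python3 - <<'E'
from j import *
r=dict(np.load("w1.npz"));T=dict(np.load("top0.npz"))
p=onz(r,(261,214),.035);d=p[:2]-C;print("butt z35",p.round(4),"jig",d@X,d@N)
# height: butt upper/lower silhouettes along pole sides at same col -> axis from two views
pt,e=tri((T,r),((397.8,199.6),(261,214)));print("tri",pt.round(4),e)
E
```

```text
butt z35 [ 0.5004 -0.1651  0.035 ] jig -0.19655245079321707 0.00021980403862902433
tri [ 0.502  -0.1685  0.0433] 0.001582416847345906
```

arm_command(commands=[0.001,0,0.04,0,0,0,0,0.001,0,0.076,0,0,0,0,0.001,0,0.076,0,0,0,0,0.001,0,0.076,0,0,0,0])

```text
t: 1.95
eef_pos: [0.4922, -0.2053, 0.027]
tool_rot: [0.0, 0.992, -0.128, 0.001]
contact_force: [0.0, -0.2, 0.3]
gripper_width: -0.001
grasp_force: 0.0
```

```bash
python3 -c "
from j import *
st()"
```

```text
t 1.95 jig mm -237.6 -2.1 z 27.0 F jig -0.2 -0.1 0.3 yaw -14.75 w -0.001
```

arm_command(commands=[-0.001,-0.01,0,0,0,0,0,-0.001,-0.018,0,0,0,0,0,-0.001,-0.024,0,0,0,0,0,-0.001,-0.03,0,0,0,0,0,-0.001,-0.035,0,0,0,0,0,-0.001,-0.04,0,0,0,0,0,-0.001,-0.044,0,0,0,0,0,-0.001,-0.044,0,0,0,0,0])

```text
t: 2.75
eef_pos: [0.5016, -0.1612, 0.0252]
tool_rot: [-0.0, 0.992, -0.128, -0.0]
contact_force: [-0.0, 0.0, 0.2]
gripper_width: -0.001
grasp_force: 0.0
```

```bash
python3 -c "
from j import *
st()"
```

```text
t 2.75 jig mm -192.5 0.0 z 25.2 F jig -0.0 0.0 0.2 yaw -14.68 w -0.001
```

arm_command(commands=[0,-0.002,0,0,0,0,0,0,-0.004,0,0,0,0,0,0,-0.004,0,0,0,0,0])

```text
t: 3.05
eef_pos: [0.5024, -0.1579, 0.0252]
tool_rot: [-0.0, 0.992, -0.128, -0.0]
contact_force: [-0.7, -0.1, 0.3]
gripper_width: 0.001
grasp_force: 0.1
```

```bash
python3 -c "
from j import *
st()"
```

```text
t 3.05 jig mm -189.1 0.1 z 25.2 F jig -0.2 0.6 0.3 yaw -14.72 w 0.001
```

arm_command(commands=[0,-0.003,0,0,0,0,0,0,-0.006,0,0,0,0,0,0,-0.008,0,0,0,0,0])

```text
t: 3.35
eef_pos: [0.5045, -0.15, 0.0252]
tool_rot: [-0.0, 0.992, -0.128, -0.0]
contact_force: [-0.5, -1.2, -0.7]
gripper_width: -0.003
grasp_force: 0.4
```

```bash
python3 - <<'E'
from j import *
st();r=read_camera("wrist");T=read_camera("top");np.savez("t2.npz",**T)
a=r["img"][100:400,150:450];b=T["img"][140:230,260:420]
cv2.imwrite("pics/p2.png",np.hstack([cv2.resize(a,(300,300)),cv2.resize(b,(500,300),interpolation=cv2.INTER_CUBIC)])[:,:,::-1])
E
```

```text
t 3.35 jig mm -180.9 0.1 z 25.2 F jig -1.3 0.2 -0.7 yaw -14.72 w -0.003
```

View pics/p2.png

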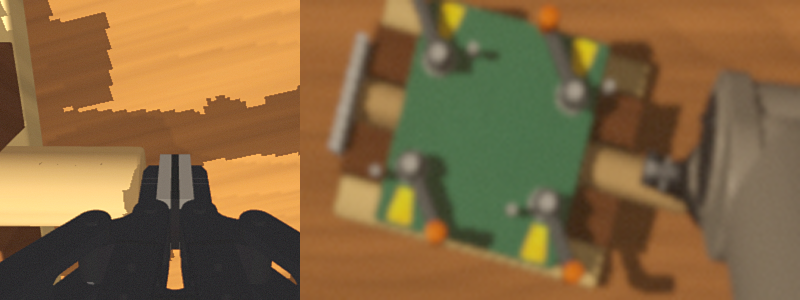

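The wrist crop shows the fingers at the pole's butt. In the top crop the tip (368,100) is close to the stop plate (355,95).

arm_command(commands=[0,-0.002,0,0,0,0,0,0,-0.004,0,0,0,0,0,0,-0.004,0,0,0,0,0])

```text
t: 3.75
eef_pos: [0.5052, -0.1477, 0.0254]
tool_rot: [0.001, 0.992, -0.129, -0.0]
contact_force: [-0.9, -4.0, 0.5]
gripper_width: -0.003
grasp_force: 2.2
```

arm_command(commands=[0,-0.001,0,0,0,0,0,0,-0.002,0,0,0,0,0,0,-0.002,0,0,0,0,0])

```text
t: 4.05
eef_pos: [0.5052, -0.1476, 0.0254]
tool_rot: [0.001, 0.992, -0.13, -0.0]
contact_force: [-2.1, -8.9, 0.7]
gripper_width: 0.006
grasp_force: 4.7
```

arm_command(commands=[0,-0.001,0,0,0,0,0,0,-0.002,0,0,0,0,0,0,-0.002,0,0,0,0,0])

```text
t: 4.35
eef_pos: [0.5052, -0.1475, 0.0254]
tool_rot: [0.002, 0.991, -0.13, -0.0]
contact_force: [-3.4, -13.4, 0.7]
gripper_width: 0.001
grasp_force: 7.0
```

```bash
python3 -c "
from j import *
st()"
```

```text
t 4.35 jig mm -178.3 0.1 z 25.4 F jig -13.8 -0.1 0.7 yaw -14.98 w 0.001
```

The pole is seated: position holds at -178.3 mm while the force climbs to 14 N. Backing off, rising, and going to lever a.

arm_command(commands=[0,0.02,0,0,0,0,0,0,0.04,0,0,0,0,0,0,0.04,-0.05,0,0,0,0,0,0.04,-0.1,0,0,0,0,0,0.04,-0.15,0,0,0,0,0,0.04,-0.16,0,0,0,0.35,-0.044,-0.02,-0.16,0,0,0,0.35,-0.088,-0.086,-0.16,0,0,0,0.35])

```text
t: 5.15
eef_pos: [0.4612, -0.0872, 0.1857]
tool_rot: [-0.0, 0.992, -0.13, 0.001]
contact_force: [0.9, 0.9, -0.8]
gripper_width: 0.349
grasp_force: 0.0
```

arm_command(commands=[0,0,0,0,0,0,0.35,0,0,0,0,0,0,0.35,0,0,0,0,0,0,0.35])

```text
t: 5.45
eef_pos: [0.4615, -0.0883, 0.1852]
tool_rot: [0.0, 0.992, -0.128, 0.0]
contact_force: [-0.6, -0.2, -1.2]
gripper_width: 0.353
grasp_force: 0.0
```

```bash
python3 - <<'E'
from j import *
st();r=read_camera("wrist");np.savez("w3.npz",**r);T=read_camera("top");np.savez("t3.npz",**T)
b=T["img"][140:230,260:420]
cv2.imwrite("pics/p3.png",np.vstack([r["img"],cv2.resize(b,(356,200),interpolation=cv2.INTER_CUBIC)[:, :].repeat(1,0) if 0 else cv2.copyMakeBorder(cv2.resize(b,(356,200),interpolation=cv2.INTER_CUBIC),0,0,0,284,0)])[:,:,::-1])
E
```

```text
t 5.45 jig mm -132.2 57.3 z 185.2 F jig -0.4 0.5 -1.2 yaw -14.76 w 0.353
```

View pics/p3.png

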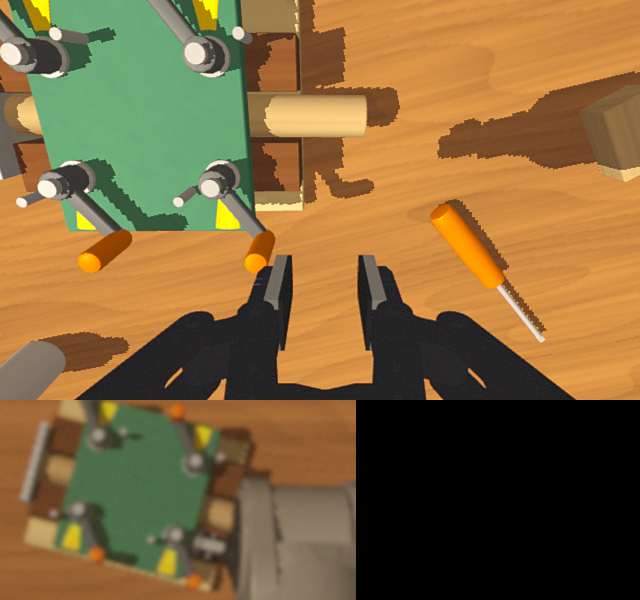

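The wrist view shows handle tops a (256,264) and b (90,263), and hub tops a (212,187), b (52,188), c (14,52) and d (198,53). The open fingers are to the right of handle a.

```bash
python3 - <<'E'
from j import *
r=dict(np.load("w3.npz"))
for n,uv,z in(("a",(256,264),.125),("b",(90,263),.125),("ha",(212,187),.102),("hb",(52,188),.102),("hc",(14,52),.102),("hd",(198,53),.102)):
    d=onz(r,uv,z)[:2]-C;print(n,(1e3*d@X).round(1),(1e3*d@N).round(1))
T=dict(np.load("top0.npz"));print(tri((T,r),((346.9,220.6),(256,264))))
T=dict(np.load("t3.npz"))
E
```

```text
a -86.8 87.5
b 21.8 86.8
ha -55.7 41.8
hb 52.5 42.6
hc 53.8 -42.3
hd -56.1 -41.7
(array([ 0.44447638, -0.03602592,  0.12496277]), np.float64(0.000987334974235137))
```

arm_command(commands=[-0.031,-0.046,0,0,0,0,0.35,-0.031,-0.046,0,0,0,0,0.35,-0.031,-0.046,0,0,0,0,0.35,-0.031,-0.046,0,0,0,0,0.35])

```text
t: 5.95
eef_pos: [0.4434, -0.0365, 0.1853]
tool_rot: [0.0, 0.992, -0.129, 0.0]
contact_force: [-0.4, -0.8, -0.8]
gripper_width: 0.35
grasp_force: 0.0
```

```bash
python3 -c "
from j import *
st()"
```

```text
t 5.95 jig mm -86.7 88.0 z 185.3 F jig -0.8 0.1 -0.8 yaw -14.81 w 0.35
```

arm_command(commands=[0,0,0.045,0,0,0,0.35,0,0,0.085,0,0,0,0.35,0,0,0.085,0,0,0,0.35,0,0,0.085,0,0,0,0.1,0,0,0.085,0,0,0,0.1,0,0,0.085,0,0,0,0.1,0,0,0.085,0,0,0,0.1], force=20)

```text
t: 6.65
eef_pos: [0.4432, -0.0363, 0.1009]
tool_rot: [0.0, 0.992, -0.129, 0.001]
contact_force: [1.1, -5.1, -12.1]
gripper_width: 0.178
grasp_force: 20.3
```

```bash
python3 -c "
from j import *
st()"
```

```text
t 6.65 jig mm -86.5 88.3 z 100.9 F jig -4.6 -2.4 -12.1 yaw -14.78 w 0.178
```

arm_command(commands=[-0.003,-0.005,0,0,0,0,0.1,-0.005,-0.01,0,0,0,0,0.1,-0.007,-0.015,0,0,0,0,0.1,-0.008,-0.02,0,0,0,0,0.1,-0.009,-0.025,0,0,0,0,0.1,-0.009,-0.031,0,0,0,0,0.1,-0.009,-0.031,0,0,0,0,0.1,-0.009,-0.031,0,0,0,0,0.1])

```text
t: 7.45
eef_pos: [0.4389, -0.0035, 0.1006]
tool_rot: [0.001, 0.992, -0.128, -0.003]
contact_force: [-9.2, -2.8, 0.4]
gripper_width: 0.175
grasp_force: 21.6
```

```bash
python3 - <<'E'
from j import *
st();T=read_camera("top");print(blobs(mask(T,(4,190,130),(14,255,255),(260,120,410,235))))
st()
E
```

```text
t 7.45 jig mm -55.9 100.8 z 100.6 F jig -5.1 8.2 0.4 yaw -14.76 w 0.175
[(np.int32(45), array([295.1, 132.7]), array([292, 129,   7,   8], dtype=int32)), (np.int32(40), array([339.2, 144.6]), array([336, 141,   7,   8], dtype=int32)), (np.int32(28), array([303.5, 209.4]), array([301, 207,   6,   6], dtype=int32))]
t 7.5 jig mm -55.9 100.8 z 100.6 F jig -4.1 8.3 0.7 yaw -14.77 w 0.174
```

arm_command(commands=[0,0,0,0,0,0,0.35,0,0,0,0,0,0,0.35,0,0,-0.04,0,0,0,0.35,0,0,-0.085,0,0,0,0.35,0,0,-0.085,0,0,0,0.35,0.184,-0.145,-0.085,0,0,0,0.35,0.184,-0.145,-0.085,0,0,0,0.35,0.184,-0.145,-0.085,0,0,0,0.35])

```text
t: 8.3
eef_pos: [0.5822, 0.0578, 0.1865]
tool_rot: [-0.0, 0.992, -0.128, 0.001]
contact_force: [0.4, -1.1, 0.8]
gripper_width: 0.35
grasp_force: 0.0
```

```bash
python3 -c "
from j import *
st()"
```

```text
t 8.3 jig mm 39.8 -22.3 z 186.5 F jig -0.9 -0.6 0.8 yaw -14.75 w 0.35
```

arm_command(commands=[0.062,-0.047,0,0,0,0,0.35,0.062,-0.047,0,0,0,0,0.35,0.062,-0.047,0,0,0,0,0.35,0.062,-0.047,0,0,0,0,0.35])

```text
t: 8.7
eef_pos: [0.6517, 0.0869, 0.1852]
tool_rot: [-0.0, 0.992, -0.128, -0.0]
contact_force: [-0.1, 0.2, 0.4]
gripper_width: 0.348
grasp_force: 0.0
```

```bash
python3 - <<'E'
from j import *
st();r=read_camera("wrist");np.savez("w4.npz",**r);cv2.imwrite("pics/w4.png",r["img"][:,:,::-1])
T=read_camera("top");np.savez("t4.npz",**T);print(blobs(mask(T,(4,190,130),(14,255,255),(260,120,410,235))))
print([b[:2] for b in blobs(mask(r,(4,190,130),(14,255,255)),40)])
E
```

```text
t 8.7 jig mm 85.6 -82.2 z 185.2 F jig 0.2 0.1 0.4 yaw -14.69 w 0.348
[]
[(np.int32(330), array([323. , 198.1])), (np.int32(915), array([485.3, 205.6])), (np.int32(199), array([625.7, 329.4]))]
```

View pics/w4.png

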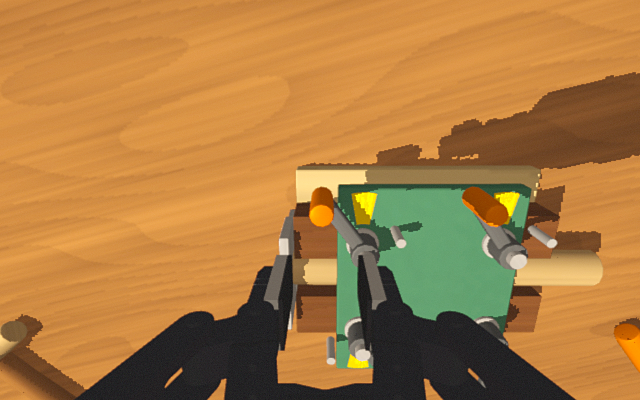

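The wrist view shows handle tops c (321,213) and d (493,212), and the hubs c (361,240) and d (516,260).

```bash
python3 - <<'E'
from j import *
r=dict(np.load("w4.npz"))
for n,uv,z in(("c",(321,213),.125),("d",(493,212),.125),("hd",(516,260),.102)):
    d=onz(r,uv,z)[:2]-C;print(n,(1e3*d@X).round(1),(1e3*d@N).round(1))
E
```

```text
c 88.3 -87.8
d -18.4 -88.7
hd -52.7 -42.8
```

arm_command(commands=[0.005,-0.0025,0,0,0,0,0.35,0.005,-0.0025,0.045,0,0,0,0.35,0.005,-0.0025,0.085,0,0,0,0.35,0.005,-0.0025,0.085,0,0,0,0.35,0.005,-0.0025,0.085,0,0,0,0.1,0.005,-0.0025,0.085,0,0,0,0.1,0.005,-0.0025,0.085,0,0,0,0.1,0.005,-0.0025,0.085,0,0,0,0.1], force=20)

```text
t: 9.6
eef_pos: [0.6572, 0.0875, 0.1012]
tool_rot: [-0.0, 0.992, -0.128, 0.0]
contact_force: [-1.2, 0.1, -6.1]
gripper_width: 0.174
grasp_force: 22.2
```

```bash
python3 -c "
from j import *
st()"
```

```text
t 9.6 jig mm 87.5 -87.3 z 101.2 F jig -0.2 1.2 -6.1 yaw -14.74 w 0.174
```

Gripped. Arc to (55,-97).

arm_command(commands=[0.003,0.005,0,0,0,0,0.1,0.005,0.01,0,0,0,0,0.1,0.007,0.015,0,0,0,0,0.1,0.008,0.02,0,0,0,0,0.1,0.009,0.026,0,0,0,0,0.1,0.01,0.033,0,0,0,0,0.1,0.01,0.033,0,0,0,0,0.1,0.01,0.033,0,0,0,0,0.1])

```text
t: 10.4
eef_pos: [0.6617, 0.0542, 0.1021]
tool_rot: [-0.002, 0.992, -0.128, 0.003]
contact_force: [7.0, 2.0, -8.9]
gripper_width: 0.175
grasp_force: 21.5
```

```bash
python3 -c "
from j import *
st()"
```

```text
t 10.4 jig mm 56.4 -100.2 z 102.1 F jig 3.7 -6.3 -8.9 yaw -14.74 w 0.175
```

arm_command(commands=[0,0.002,0,0,0,0,0.1,0,0.002,0,0,0,0,0.1,0,0.002,0,0,0,0,0.35,0,0.002,0,0,0,0,0.35,0,0.002,-0.045,0,0,0,0.35,0,0.002,-0.085,0,0,0,0.35,-0.009,0.04,-0.085,0,0,0,0.35,-0.009,0.074,-0.085,0,0,0,0.35])

```text
t: 11.2
eef_pos: [0.6314, -0.0162, 0.1883]
tool_rot: [-0.0, 0.992, -0.127, 0.002]
contact_force: [1.2, -0.7, -0.5]
gripper_width: 0.353
grasp_force: 0.0
```

arm_command(commands=[0,0,0,0,0,0,0.35,0,0,0,0,0,0,0.35,0,0,0,0,0,0,0.35])

```text
t: 11.5
eef_pos: [0.6313, -0.0152, 0.1859]
tool_rot: [-0.0, 0.992, -0.128, 0.001]
contact_force: [-0.1, -0.4, 0.1]
gripper_width: 0.35
grasp_force: 0.0
```

```bash
python3 - <<'E'
from j import *
st();r=read_camera("wrist");np.savez("w5.npz",**r);cv2.imwrite("pics/w5.png",r["img"][:,:,::-1])
E
```

```text
t 11.5 jig mm -18.4 -88.4 z 185.9 F jig -0.4 0.0 0.1 yaw -14.68 w 0.35
```

View pics/w5.png

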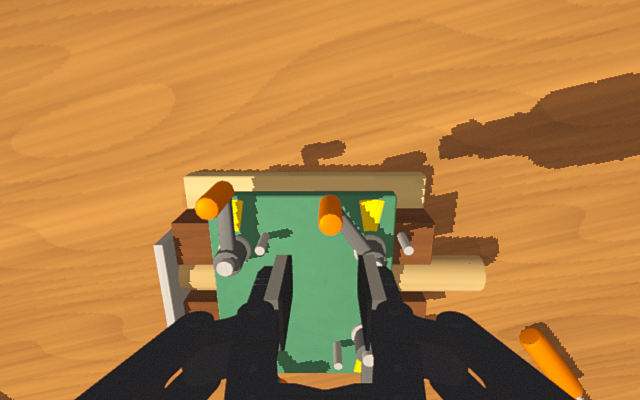

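The wrist view shows handle c's top (207,208) over hub c (226,267), handle d's top (330,229), and the pole's end touching the stop plate near (180,277).

```bash
python3 - <<'E'
from j import *
r=dict(np.load("w5.npz"))
P={}
for n,uv,z in(("c",(207,208),.125),("hc",(226,267),.102),("d",(330,229),.125)):
    d=onz(r,uv,z)[:2]-C;P[n]=1e3*np.array([d@X,d@N]);print(n,P[n].round(1))
v=P["hc"]-P["c"];print("c angle",.8+np.arctan2(v[0],v[1]),np.linalg.norm(v))
E
```

```text
c [ 55.2 -96.9]
hc [ 54.4 -42.4]
d [-21.3 -82.9]
c angle 0.786203686744887 54.44519102540364
```

arm_command(commands=[-0.001,0.001,0,0,0,0,0.35,-0.001,0.001,0.045,0,0,0,0.35,-0.001,0.001,0.085,0,0,0,0.35,-0.001,0.001,0.085,0,0,0,0.35,-0.001,0.001,0.085,0,0,0,0.1,-0.001,0.001,0.085,0,0,0,0.1,-0.001,0.001,0.085,0,0,0,0.1,-0.001,0.001,0.085,0,0,0,0.1], force=20)

```text
t: 12.35
eef_pos: [0.6292, -0.0169, 0.1007]
tool_rot: [0.0, 0.992, -0.128, -0.0]
contact_force: [-2.5, 0.9, -9.3]
gripper_width: 0.176
grasp_force: 21.0
```

```bash
python3 -c "
from j import *
st()"
```

```text
t 12.35 jig mm -20.6 -86.8 z 100.7 F jig 0.2 2.6 -9.3 yaw -14.72 w 0.176
```

arm_command(commands=[0.003,0.005,0,0,0,0,0.1,0.005,0.01,0,0,0,0,0.1,0.007,0.016,0,0,0,0,0.1,0.008,0.022,0,0,0,0,0.1,0.009,0.029,0,0,0,0,0.1,0.01,0.035,0,0,0,0,0.1,0.01,0.036,0,0,0,0,0.1,0.01,0.036,0,0,0,0,0.1])

```text
t: 13.15
eef_pos: [0.6339, -0.0523, 0.1021]
tool_rot: [-0.002, 0.992, -0.128, 0.004]
contact_force: [5.1, 3.0, -10.0]
gripper_width: 0.184
grasp_force: 20.1
```

```bash
python3 -c "
from j import *
st()"
```

```text
t 13.15 jig mm -53.6 -100.3 z 102.1 F jig 4.2 -4.2 -10.0 yaw -14.68 w 0.184
```

arm_command(commands=[0,0.0015,0,0,0,0,0.1,0,0.0015,0,0,0,0,0.1,0,0.0015,0,0,0,0,0.35,0,0.0015,0,0,0,0,0.35,0,0.0015,-0.045,0,0,0,0.35,0,0.0015,-0.085,0,0,0,0.35,-0.04,-0.017,-0.085,0,0,0,0.35,-0.08,-0.034,-0.085,0,0,0,0.35])

```text
t: 13.95
eef_pos: [0.563, -0.0012, 0.1881]
tool_rot: [-0.0, 0.992, -0.129, 0.003]
contact_force: [0.4, 1.4, -0.7]
gripper_width: 0.354
grasp_force: 0.0
```

```bash
python3 -c "
from j import *
st()"
```

```text
t 13.95 jig mm -22.2 -18.7 z 188.1 F jig 1.5 -0.1 -0.7 yaw -14.88 w 0.354
```

arm_command(commands=[-0.04,-0.02,0,0,0,0,0.35,-0.08,-0.043,0,0,0,0,0.35,-0.104,-0.043,0,0,0,0,0.35,-0.104,-0.043,0,0,0,0,0.35,-0.104,-0.043,0,0,0,0,0.35,-0.104,-0.043,0,0,0,0,0.35])

```text
t: 14.55
eef_pos: [0.4733, 0.0663, 0.186]
tool_rot: [-0.0, 0.992, -0.129, 0.001]
contact_force: [0.4, 0.4, 1.0]
gripper_width: 0.353
grasp_force: 0.0
```

```bash
python3 - <<'E'
from j import *
st();r=read_camera("wrist");np.savez("w6.npz",**r);cv2.imwrite("pics/w6.png",r["img"][:,:,::-1])
E
```

```text
t 14.55 jig mm 20.4 85.2 z 186.0 F jig 0.5 -0.3 1.0 yaw -14.82 w 0.353
```

View pics/w6.png

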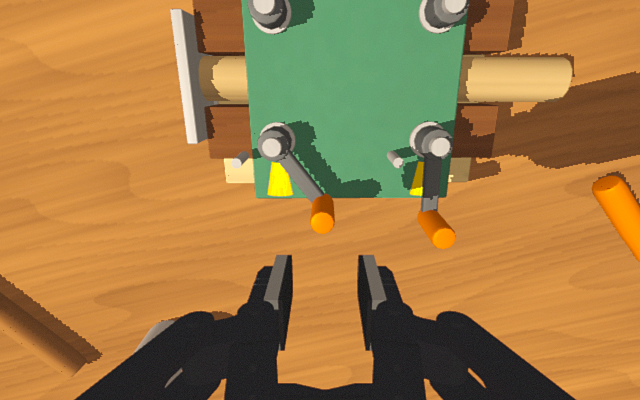

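The wrist view shows handle b's top (321,222), handle a's top (443,238) with hub a (440,146), and the pole's end against the stop plate at (200,78).

```bash
python3 - <<'E'
from j import *
r=dict(np.load("w6.npz"))
P={}
for n,uv,z in(("a",(443,238),.125),("ha",(440,146),.102),("b",(321,222),.125),("hb",(272,146),.102)):
    d=onz(r,uv,z)[:2]-C;P[n]=1e3*np.array([d@X,d@N]);print(n,P[n].round(1))
for k in"ab":
    v=P[k]-P["h"+k];print(k,"angle",.8+np.arctan2(v[0],v[1]),np.linalg.norm(v))
E
```

```text
a [-54.9  96.9]
ha [-54.3  41.9]
b [23.1 85.8]
hb [55.1 41.8]
a angle 0.7898811940758663 54.993934613314586
b angle 0.17105887309515466 54.42801742285372
```

arm_command(commands=[-0.002,-0.001,0,0,0,0,0.35,-0.002,-0.001,0.045,0,0,0,0.35,-0.002,-0.001,0.085,0,0,0,0.35,-0.002,-0.001,0.085,0,0,0,0.35,-0.002,-0.001,0.085,0,0,0,0.1,-0.002,-0.001,0.085,0,0,0,0.1,-0.002,-0.001,0.085,0,0,0,0.1,-0.002,-0.001,0.085,0,0,0,0.1], force=20)

```text
t: 15.4
eef_pos: [0.4704, 0.0686, 0.1009]
tool_rot: [-0.0, 0.992, -0.128, 0.001]
contact_force: [1.8, 1.4, -12.4]
gripper_width: 0.178
grasp_force: 20.5
```

```bash
python3 -c "
from j import *
st()"
```

```text
t 15.4 jig mm 21.8 88.5 z 100.9 F jig 1.8 -1.4 -12.4 yaw -14.73 w 0.178
```

arm_command(commands=[-0.003,-0.005,0,0,0,0,0.1,-0.005,-0.01,0,0,0,0,0.1,-0.007,-0.016,0,0,0,0,0.1,-0.008,-0.022,0,0,0,0,0.1,-0.009,-0.029,0,0,0,0,0.1,-0.009,-0.035,0,0,0,0,0.1,-0.009,-0.035,0,0,0,0,0.1,-0.009,-0.035,0,0,0,0,0.1])

```text
t: 16.2
eef_pos: [0.4673, 0.1036, 0.1004]
tool_rot: [0.002, 0.992, -0.128, -0.003]
contact_force: [-7.7, -1.1, -0.8]
gripper_width: 0.175
grasp_force: 21.8
```

```bash
python3 -c "
from j import *
st()"
```

```text
t 16.2 jig mm 54.9 100.4 z 100.4 F jig -3.1 7.2 -0.8 yaw -14.75 w 0.175
```

arm_command(commands=[0,0,0,0,0,0,0.35,0,0,0,0,0,0,0.35,0,0,-0.045,0,0,0,0.35,0,0,-0.085,0,0,0,0.35,0,0,-0.085,0,0,0,0.35,0,0.05,-0.085,0,0,0,0.35,0,0.1,-0.085,0,0,0,0.35,0,0.111,-0.085,0,0,0,0.35])

```text
t: 17.0
eef_pos: [0.4409, -0.0078, 0.1856]
tool_rot: [0.001, 0.991, -0.131, 0.0]
contact_force: [-0.3, 0.1, -0.5]
gripper_width: 0.352
grasp_force: 0.0
```

arm_command(commands=[0,0,0,0,0,0,0.35,0,0,0,0,0,0,0.35])

```text
t: 17.2
eef_pos: [0.443, -0.0016, 0.1858]
tool_rot: [-0.0, 0.992, -0.128, 0.001]
contact_force: [0.6, 0.3, -0.5]
gripper_width: 0.351
grasp_force: 0.0
```

```bash
python3 - <<'E'
from j import *
st();S=read_camera("scene")
for k,c,_ in blobs(mask(S,(4,190,130),(14,255,255),(240,185,360,300)),20):
    d=onz(S,c,.108)[:2]-C;print(k,c,(1e3*d@X).round(1),(1e3*d@N).round(1))
E
```

```text
t 17.2 jig mm -53.0 97.3 z 185.8 F jig 0.5 -0.5 -0.5 yaw -14.7 w 0.351
120 [259.1 193.8] -192.5 46.3
45 [305.5 199.6] -54.7 99.7
45 [336.8 212.6] 55.5 100.6
54 [266.8 240.6] -52.8 -97.0
57 [300.  256.9] 57.8 -96.9
```

arm_command(commands=[0,0.002,0.04,0,0,0,0.35,0,0.002,0.085,0,0,0,0.35,0,0.002,0.085,0,0,0,0.35,0,0.002,0.085,0,0,0,0.35,0,0.002,0.085,0,0,0,0.1,0,0.002,0.085,0,0,0,0.1,0,0.002,0.085,0,0,0,0.1,0,0.002,0.085,0,0,0,0.1], force=20)

```text
t: 18.05
eef_pos: [0.443, -0.004, 0.102]
tool_rot: [-0.001, 0.992, -0.128, 0.002]
contact_force: [-1.3, 2.7, 8.4]
gripper_width: 0.175
grasp_force: 21.5
```

arm_command(commands=[0.0005,-0.006,0,0,0,0,0.1,0.001,-0.012,0,0,0,0,0.1,0.003,-0.018,0,0,0,0,0.1,0.005,-0.024,0,0,0,0,0.1,0.009,-0.03,0,0,0,0,0.1,0.013,-0.036,0,0,0,0,0.1,0.018,-0.041,0,0,0,0,0.1,0.02,-0.043,0,0,0,0,0.1])

```text
t: 18.85
eef_pos: [0.471, 0.0302, 0.101]
tool_rot: [0.001, 0.992, -0.129, -0.001]
contact_force: [-2.6, -6.6, 5.2]
gripper_width: 0.176
grasp_force: 22.1
```

```bash
python3 -c "
from j import *
st()"
```

```text
t 18.85 jig mm -15.2 78.2 z 101.0 F jig -7.1 0.8 5.2 yaw -14.83 w 0.176
```

arm_command(commands=[0.002,-0.002,0,0,0,0,0.1,0.004,-0.004,0,0,0,0,0.1,0.004,-0.004,0,0,0,0,0.1])

```text
t: 19.15
eef_pos: [0.4716, 0.0303, 0.1005]
tool_rot: [0.004, 0.992, -0.13, -0.005]
contact_force: [-15.0, -11.2, 19.2]
gripper_width: 0.179
grasp_force: 23.7
```

```bash
python3 -c "
from j import *
st()"
```

```text
t 19.15 jig mm -14.9 77.6 z 100.5 F jig -14.6 11.6 19.2 yaw -14.9 w 0.179
```

arm_command(commands=[0,0,0,0,0,0,0.35,-0.003,0.004,0,0,0,0,0.35,-0.003,0.004,0,0,0,0,0.35,-0.003,0.004,-0.04,0,0,0,0.35,-0.003,0.004,-0.085,0,0,0,0.35,-0.003,0.004,-0.085,0,0,0,0.35,0.04,-0.012,-0.085,0,0,0,0.35,0.08,-0.027,-0.085,0,0,0,0.35])

```text
t: 19.95
eef_pos: [0.5619, 0.0405, 0.1859]
tool_rot: [0.0, 0.992, -0.128, 0.001]
contact_force: [0.6, 0.4, 1.2]
gripper_width: 0.351
grasp_force: 0.0
```

```bash
python3 -c "
from j import *
st()"
```

```text
t 19.95 jig mm 17.9 -7.1 z 185.9 F jig 0.5 -0.5 1.2 yaw -14.72 w 0.351
```

arm_command(commands=[0.04,-0.018,0,0,0,0,0.35,0.08,-0.036,0,0,0,0,0.35,0.088,-0.036,0,0,0,0,0.35,0.088,-0.036,0,0,0,0,0.35,0.088,-0.036,0,0,0,0,0.35])

```text
t: 20.45
eef_pos: [0.6539, 0.0526, 0.1847]
tool_rot: [0.0, 0.992, -0.128, -0.001]
contact_force: [-0.4, -0.4, 0.9]
gripper_width: 0.349
grasp_force: 0.0
```

```bash
python3 -c "
from j import *
st()"
```

```text
t 20.45 jig mm 52.9 -93.0 z 184.7 F jig -0.5 0.3 0.9 yaw -14.74 w 0.349
```

arm_command(commands=[0.0035,-0.002,0.02,0,0,0,0.35,0.0035,-0.002,0.06,0,0,0,0.35,0.0035,-0.002,0.084,0,0,0,0.35,0.0035,-0.002,0.084,0,0,0,0.35,0.0035,-0.002,0.084,0,0,0,0.1,0.0035,-0.002,0.084,0,0,0,0.1,0.0035,-0.002,0.084,0,0,0,0.1,0.0035,-0.002,0.084,0,0,0,0.1], force=20)

```text
t: 21.25
eef_pos: [0.6587, 0.0539, 0.1023]
tool_rot: [0.0, 0.992, -0.128, -0.0]
contact_force: [-4.6, 0.6, 1.5]
gripper_width: 0.174
grasp_force: 22.0
```

arm_command(commands=[-0.0005,0.006,0,0,0,0,0.1,-0.001,0.012,0,0,0,0,0.1,-0.003,0.018,0,0,0,0,0.1,-0.005,0.024,0,0,0,0,0.1,-0.009,0.03,0,0,0,0,0.1,-0.013,0.036,0,0,0,0,0.1,-0.018,0.041,0,0,0,0,0.1,-0.02,0.043,0,0,0,0,0.1])

```text
t: 22.05
eef_pos: [0.6333, 0.0197, 0.103]
tool_rot: [-0.003, 0.992, -0.128, 0.005]
contact_force: [13.7, 7.1, -13.2]
gripper_width: 0.176
grasp_force: 20.8
```

arm_command(commands=[-0.002,0.002,0,0,0,0,0.1,-0.004,0.004,0,0,0,0,0.1,-0.004,0.004,0,0,0,0,0.1])

```text
t: 22.35
eef_pos: [0.632, 0.0198, 0.1037]
tool_rot: [-0.005, 0.992, -0.127, 0.008]
contact_force: [19.0, 9.7, -15.2]
gripper_width: 0.177
grasp_force: 20.5
```

```bash
python3 -c "
from j import *
st()"
```

```text
t 22.35 jig mm 15.7 -80.1 z 103.7 F jig 14.2 -15.9 -15.2 yaw -14.55 w 0.177
```

arm_command(commands=[0,0,0,0,0,0,0.35,0.003,-0.004,0,0,0,0,0.35,0.003,-0.004,0,0,0,0,0.35,0.003,-0.004,-0.04,0,0,0,0.35,0.003,-0.004,-0.084,0,0,0,0.35,0.003,-0.004,-0.084,0,0,0,0.35,0.024,0.03,-0.084,0,0,0,0.35,0.024,0.063,-0.084,0,0,0,0.35])

```text
t: 23.15
eef_pos: [0.6329, -0.0534, 0.186]
tool_rot: [0.0, 0.992, -0.128, 0.002]
contact_force: [-0.2, -1.4, -0.2]
gripper_width: 0.345
grasp_force: 0.0
```

arm_command(commands=[0,0,0,0,0,0,0.35,0,0,0,0,0,0,0.35])

```text
t: 23.35
eef_pos: [0.6308, -0.0538, 0.1852]
tool_rot: [0.0, 0.992, -0.129, 0.0]
contact_force: [-0.4, 0.3, 0.1]
gripper_width: 0.351
grasp_force: 0.0
```

```bash
python3 - <<'E'
from j import *
st();S=read_camera("scene")
for k,c,_ in blobs(mask(S,(4,190,130),(14,255,255),(240,185,360,300)),20):
    d=onz(S,c,.108)[:2]-C;print(k,c,(1e3*d@X).round(1),(1e3*d@N).round(1))
E
```

```text
t 23.35 jig mm -55.9 -97.7 z 185.2 F jig 0.1 0.5 0.1 yaw -14.88 w 0.351
43 [313.5 207.9] -13.9 81.5
47 [336.8 212.5] 55.3 101.0
58 [266.8 240.6] -52.8 -97.0
46 [291.4 246.9] 18.3 -80.1
```

a and c are at their stops (c shows the same scene-view bias as before). Now d.

arm_command(commands=[0,-0.001,0.04,0,0,0,0.35,0,-0.001,0.084,0,0,0,0.35,0,-0.001,0.084,0,0,0,0.35,0,-0.001,0.084,0,0,0,0.35,0,-0.001,0.084,0,0,0,0.1,0,-0.001,0.084,0,0,0,0.1,0,-0.001,0.084,0,0,0,0.1,0,-0.001,0.084,0,0,0,0.1], force=20)

```text
t: 24.2
eef_pos: [0.633, -0.0513, 0.1034]
tool_rot: [-0.0, 0.992, -0.128, 0.002]
contact_force: [-0.1, 0.5, 7.7]
gripper_width: 0.181
grasp_force: 22.0
```

arm_command(commands=[-0.0005,0.006,0,0,0,0,0.1,-0.001,0.012,0,0,0,0,0.1,-0.003,0.018,0,0,0,0,0.1,-0.005,0.024,0,0,0,0,0.1,-0.009,0.03,0,0,0,0,0.1,-0.013,0.036,0,0,0,0,0.1,-0.018,0.041,0,0,0,0,0.1,-0.02,0.043,0,0,0,0,0.1])

```text
t: 25.0
eef_pos: [0.6043, -0.0861, 0.1035]
tool_rot: [-0.002, 0.992, -0.128, 0.004]
contact_force: [7.7, 3.3, 1.7]
gripper_width: 0.179
grasp_force: 21.5
```

arm_command(commands=[-0.002,0.002,0,0,0,0,0.1,-0.004,0.004,0,0,0,0,0.1,-0.004,0.004,0,0,0,0,0.1])

```text
t: 25.3
eef_pos: [0.6034, -0.0864, 0.1038]
tool_rot: [-0.003, 0.992, -0.127, 0.007]
contact_force: [15.9, 7.9, -6.4]
gripper_width: 0.174
grasp_force: 21.0
```

```bash
python3 -c "
from j import *
st()"
```

```text
t 25.3 jig mm -94.3 -79.5 z 103.8 F jig 11.7 -13.4 -6.4 yaw -14.54 w 0.174
```

arm_command(commands=[0,0,0,0,0,0,0.35,0.003,-0.004,0,0,0,0,0.35,0.003,-0.004,0,0,0,0,0.35,0.003,-0.004,-0.04,0,0,0,0.35,0.003,-0.004,-0.084,0,0,0,0.35,0.003,-0.004,-0.084,0,0,0,0.35,-0.03,-0.034,-0.084,0,0,0,0.35,-0.06,-0.062,-0.084,0,0,0,0.35])

```text
t: 26.1
eef_pos: [0.5533, -0.0159, 0.1853]
tool_rot: [0.0, 0.992, -0.13, 0.0]
contact_force: [0.3, 0.7, -0.2]
gripper_width: 0.351
grasp_force: 0.0
```

arm_command(commands=[-0.03,-0.03,0,0,0,0,0.35,-0.06,-0.06,0,0,0,0,0.35,-0.09,-0.08,0,0,0,0,0.35,-0.11,-0.095,0,0,0,0,0.35,-0.11,-0.095,0,0,0,0,0.35,-0.11,-0.095,0,0,0,0,0.35,-0.11,-0.095,0,0,0,0,0.35])

```text
t: 26.8
eef_pos: [0.4724, 0.103, 0.1852]
tool_rot: [0.0, 0.992, -0.129, 0.0]
contact_force: [-0.6, -0.7, 0.3]
gripper_width: 0.355
grasp_force: 0.0
```

```bash
python3 -c "
from j import *
st()"
```

```text
t 26.8 jig mm 55.6 95.4 z 185.2 F jig -0.8 0.4 0.3 yaw -14.84 w 0.355
```

arm_command(commands=[-0.001,0.001,0.04,0,0,0,0.35,-0.001,0.001,0.084,0,0,0,0.35,-0.001,0.001,0.084,0,0,0,0.35,-0.001,0.001,0.084,0,0,0,0.35,-0.001,0.001,0.084,0,0,0,0.1,-0.001,0.001,0.084,0,0,0,0.1,-0.001,0.001,0.084,0,0,0,0.1,-0.001,0.001,0.084,0,0,0,0.1], force=20)

```text
t: 27.6
eef_pos: [0.4719, 0.1035, 0.103]
tool_rot: [-0.0, 0.992, -0.128, 0.002]
contact_force: [-0.2, -2.6, 8.8]
gripper_width: 0.174
grasp_force: 21.6
```

arm_command(commands=[0.0005,-0.006,0,0,0,0,0.1,0.001,-0.012,0,0,0,0,0.1,0.003,-0.018,0,0,0,0,0.1,0.005,-0.024,0,0,0,0,0.1,0.009,-0.03,0,0,0,0,0.1,0.013,-0.036,0,0,0,0,0.1,0.018,-0.041,0,0,0,0,0.1,0.02,-0.043,0,0,0,0,0.1])

```text
t: 28.4
eef_pos: [0.4978, 0.1372, 0.1017]
tool_rot: [0.003, 0.992, -0.129, -0.003]
contact_force: [-15.9, -10.9, 20.7]
gripper_width: 0.177
grasp_force: 23.8
```

arm_command(commands=[0.002,-0.002,0,0,0,0,0.1,0.004,-0.004,0,0,0,0,0.1,0.004,-0.004,0,0,0,0,0.1])

```text
t: 28.7
eef_pos: [0.4993, 0.1368, 0.1008]
tool_rot: [0.006, 0.992, -0.129, -0.006]
contact_force: [-18.6, -14.5, 20.2]
gripper_width: 0.179
grasp_force: 24.6
```

```bash
python3 -c "
from j import *
st()"
```

```text
t 28.7 jig mm 95.2 77.9 z 100.8 F jig -18.7 14.4 20.2 yaw -14.87 w 0.179
```

arm_command(commands=[0,0,0,0,0,0,0.35,-0.003,0.004,0,0,0,0,0.35,-0.003,0.004,0,0,0,0,0.35,-0.003,0.004,-0.04,0,0,0,0.35,-0.003,0.004,-0.08,0,0,0,0.35,-0.003,0.004,-0.12,0,0,0,0.35,0,0.04,-0.16,0,0,0,0.35,0,0.08,-0.2,0,0,0,0.35])

```text
t: 29.5
eef_pos: [0.4875, 0.0733, 0.2961]
tool_rot: [-0.001, 0.992, -0.127, 0.001]
contact_force: [1.2, -0.8, -0.3]
gripper_width: 0.351
grasp_force: 0.0
```

arm_command(commands=[0,0.02,-0.04,0,0,0,0.35,0,0.02,-0.04,0,0,0,0.35,0,0.02,-0.04,0,0,0,0.35,0,0.02,-0.04,0,0,0,0.35])

```text
t: 29.9
eef_pos: [0.4816, 0.0541, 0.333]
tool_rot: [0.0, 0.992, -0.127, -0.001]
contact_force: [-0.1, 0.9, 0.6]
gripper_width: 0.352
grasp_force: 0.0
```

```bash
python3 - <<'E'
from j import *
st();r=read_camera("wrist");np.savez("w9.npz",**r);S=read_camera("scene")
for k,c,_ in blobs(mask(S,(4,190,130),(14,255,255),(240,185,360,300)),20):
    d=onz(S,c,.108)[:2]-C;print(k,c,(1e3*d@X).round(1),(1e3*d@N).round(1))
cv2.imwrite("pics/w9.png",r["img"][:,:,::-1])
E
```

```text
t 29.9 jig mm 10.7 74.0 z 333.0 F jig 0.8 0.3 0.6 yaw -14.65 w 0.352
131 [258.9 194.4] -191.3 43.8
43 [313.5 207.9] -13.9 81.5
50 [345.9 221.4] 96.3 82.9
55 [259.2 231.4] -92.4 -80.5
45 [291.5 247. ] 18.7 -80.2
```

View pics/w9.png

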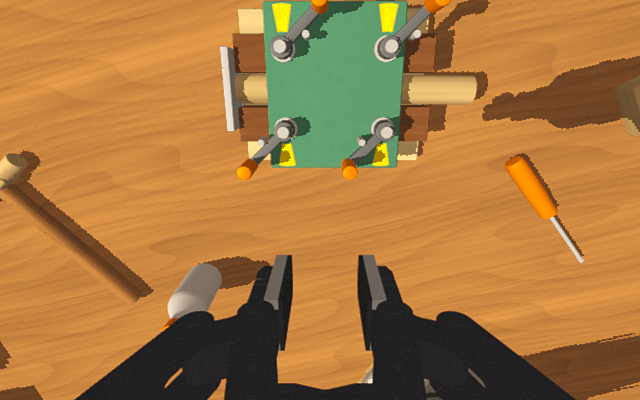

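The final view shows all four levers swung round to their pins: handles a (350,170), b (245,172), c (318,5) and d (436,3). The pole's end is against the stop plate at (238,88), and the bystanders are undisturbed.

```bash
python3 -c "
from station import *
print(hand_in())"
```

```text
the job is handed in; nothing more can be done
None
```

The job is handed in at about 30 s on the robot's clock: the pole is seated against the end stop, all four levers were taken to their half-way marks and then to their stops in crisscross order, and the other things on the bench look undisturbed.

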